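# Clamp the reading lamp's light bar at its marker band

### The arm

A 6-joint arm with a two-finger parallel gripper is mounted at the origin on the work surface. World frame = base frame: x ahead of the robot, y to its left, z up, the work surface at z = 0. Lengths are in m, angles in rad, forces in N, time in s.
With the tool pointing down it reaches from about 0.225 to 0.875 m from the base axis. Payload 3.4 kg.
Tool frame: the origin (TCP) lies at the very end of the fingers, on their centre line; the grasp point (between the pads) lies behind it (manip.grasp_offset is the z of the grasp point in the tool frame, in m); z points along the fingers, y is the line along which they close (so a half turn about z gives the same grasp; the last joint's range is limited). The gripper opens to 85 mm and grips with 20 to 120 N. Pads are 22 mm wide; open, the fingers measure 114 mm over their backs; the gripper's body (76 mm by 85 mm) begins 54 mm behind the grasp point. The pads swing forward as they close: fully open they stand 13 mm farther back than shut.
Start: joints at [1.067, 0.276, 1.505, -0, 1.361, -0.121], TCP at [0.215, 0.533, 0.207] pointing down, gripper open.
Joint ranges: [-2.89, 2.89], [-0.75, 2.08], [0.22, 2.7], [-1.18, 4.32], [0.11, 2.71], [-2.7, 2.7]. Speed limits (rad/s): [2.57, 2.57, 3.14, 3.14, 3.14, 3.14].

### API

Orientations are given as a unit quaternion [w, x, y, z].
In Python, from rig import manip gives the robot as it stands.
- The arm moves only by the shell command python3 -m pendant 'ROWS' [FORCE]. ROWS is JSON, a list of rows, each an object of numbers: "dx", "dy", "dz": the shift along the tool's x, y, z in m; "rx", "ry", "rz": the turn, a rotation vector about the tool's x, y, z in degrees; "hand": the finger opening in m, from 0 to 0.0854. In form: [{"dx": .., "dy": .., "dz": .., "rx": .., "ry": .., "rz": .., "hand": ..}, ...]. A call has 1 to 12 rows; each row shifts and turns the commanded pose from where the row before left it, along the tool's axes as they then stand; what a row does not reach is not made up. A row lasts 1/12 s, in which the tool goes at most 41.7 mm and 7.16 degrees, less where a joint would pass 70% of its speed; a pose out of reach is approached as far as the arm can. A call is refused whole if a number of a shift passes 0.0417 or a number of a turn 7.16, either way. A call with a gripper value outside its range is refused whole. The fingers move at their own pace and stop on an object; FORCE is the grip in N (left out, the last holds). Time passes only in rows, so rows that do not move let the fingers close. It gives the time, the measured TCP pose, the force, the opening and the grip force at its end, in the units of the state.
- manip.get_state(): the state, without advancing time (a new reading comes with each control period).
- manip.get_image(name): name is "side" or "top"; returns a dict with "frame" (384x512x3 uint8, red, green, blue), "fx", "fy", "cx", "cy" (pixels), "distortion" ([k1, k2, p1, p2, k3] as OpenCV has them; the pictures are not rectified), "position" and "attitude" of the camera in the world. Camera axes: x right, y up, looking along -z (the intrinsics and any distortion apply to the point x, -y, -z); pixel columns grow to the right and rows downward; lengths in m; the calibration is good to about 2 mm. A picture is of the moment at which its call begins. There is no depth.
- manip.sign_off(): hands the job in; it is judged then, once.
The state is a dict: "clock": time; "qpos": joint angles; "qd": joint speeds; "effort": joint torques, N m; "position": TCP position; "ee_rot": TCP orientation; "contact_force": force on the tool from outside, world axes, zero at the start; "moment": the same for the moment, N m; "width": finger opening in m; "gripper_force": force on a finger pad.
Only numpy, scipy, OpenCV 4.12 (cv2) and the standard library are available. Lean on these libraries where they do the work, as an engineer would, in place of code of your own. Each camera call takes 0.05 s, during which the arm holds its last target. There are 200 camera calls.

### The job

The light bar of the bedside reading lamp has slid down its sloping rod because its cam lever is open. Push the light bar up the rod until the tip of its pointer is over the rubber marker band and, holding it there so that it cannot slide back, squeeze the cam lever fully shut against the sleeve. Finish while holding: keep the sleeve and the shut lever gripped together between the fingers, do not let go, and leave the band, the book, the glasses case and the mug as they are.

Things in the scene. Friction and masses are not known exactly. Their poses are not given: they have to be found in the camera images.
- rod_top (a point): Upper end (rubber cap) of the reading lamp's rod. The lamp is fixed, of dark grey metal: disc base 170 mm across on the table, post 155 mm high, and from the post's top a round steel rod, 14 mm thick and 388 mm long, that climbs at 20 degrees (0.35 rad). Its place and heading vary; the rod leads roughly away from the robot.
- head: Light head, about 0.5 kg, that slides on the rod. Not held, it slides down by its weight (1 to 2 N along the rod) to a stop, where it starts; it can go 150 mm up. Origin on the rod's axis at its lower end; x up along the rod, y left, z square to the rod, upward. Along x: clamp collar 0-30 mm (27 mm thick; nut out to y = -25 mm at x = 15), sleeve 30-70, light bar 70-96, pointer to 118 mm.
- bar_back (a point): On the light bar's flat back face, which looks down the rod, at x = 70 mm of the head on the rod's axis. The bar is 240 mm long across the rod (along y), 28 mm high and 26 mm thick, centred on the rod: with the fingers astride the sleeve, both can push it up the rod by this face. Axes as the head's.
- sleeve_mid (a point): Middle of the head's plain aluminium sleeve, 22 mm thick, between collar and light bar (40 mm free length). On the rod's axis, at x = 50 mm of the head; axes as the head's.
- lever_arm: Arm of the cam lever, left (+y) of the sleeve: a flat steel bar 7 mm thick, 18 mm high, swinging in the plane of rod and light bar. Origin on its pivot, x = 15, y = 17, z = 0 mm of the head; its x runs to the tip, 52 mm away. Shut, it lies along the sleeve, outer face 20.5 mm left of the rod's axis: sleeve and lever are then 31.5 mm wide together.
- lever (a joint): Opening of the cam lever (rad): 0 = shut, along the sleeve; grows as the tip swings out to the left; starts at 0.40 to 0.62 (tip then up to 51 mm left of the rod's axis), at most 0.75. Stays where it is left; swings with about 3 N at the tip. Below about 0.25 its cam bites on the rod and brakes the head; closing can draw the head 1 to 2 mm up. Shut, it bears the head's weight.
- lever_tip (a point): Middle of the lever's tip.
- pointer_tip (a point): Tip of the head's pointer, at x = 118, y = 0, z = 13.5 mm of the head, just above the rod; axes as the head's.
- band_mid (a point): Middle of the black rubber marker band on the rod, 10 mm wide and 20 mm across, on the rod's axis, 60 to 130 mm up the rod from where the pointer starts; x up along the rod. Tight on the rod; the pointer passes over it freely.
- book: Book lying flat below the rod, 190 x 125 x 26 mm, loose. Origin: centre of its underside.
- glasses_case: Glasses case, 155 x 60 x 34 mm, loose, to the right of the lamp. Origin: centre of its underside.
- mug: White mug, 80 mm across and 92 mm high, loose, to the left of the lamp. Origin: centre of its underside.

How it is judged:
On the way, in this order (a step that is already met when the one before it is completed fails the run):
1. the light bar is held by the fingers with the pointer's tip over the marker band, the lever still open (x of pointer_tip in the frame of band_mid between -0.005 and 0.005 m and value of joint lever above 0.25 rad and contact force between the fingers and head above 0.3 N), for 0.2 s.
2. the lever is shut with the pointer's tip over the band, sleeve and lever pinched between the fingers (x of pointer_tip in the frame of band_mid between -0.005 and 0.005 m and value of joint lever below 0.06 rad and contact force between the fingers and sleeve above 3 N and contact force between the fingers and lever_arm above 3 N), for 0.3 s.
At the end, for the whole second after the job is handed in: The pointer's tip is over the band (within 5 mm of its middle along the rod), the cam lever is shut (under 0.06 rad), the head is at rest, and the fingers still grip the sleeve and the lever arm with more than 3 N on each (all of step 2 and linear speed of head below 0.01 m/s); the arm keeps its last pose, push and grip.
It fails at once if the lever was shut with the pointer off the band (value of joint lever below 0.12 rad and (x of pointer_tip in the frame of band_mid below -0.008 m or x of pointer_tip in the frame of band_mid above 0.008 m)).
It fails at once if the marker band was shifted (distance of band_mid from where it was at the start of the episode above 0.004 m).
It fails at once if the book, the glasses case or the mug was disturbed (distance of any of book, glasses_case, mug from where it was at the start of the episode above 0.02 m or angle between mug's own z axis and vertical above 0.3 rad).
It also fails if it takes over 38 s, if anything falls off the work surface, if the arm or the gripper's body presses on something with over 40 N, if the wrist force passes 120 N, or if a joint passes its speed limit or range.

## Working session

There is one attempt and no reset: what is moved stays moved. The work goes in short steps, Python scripts to look and compute and a shell command to move; the robot and the scene stay as the last step left them, time stands still between calls to the robot, and variables do not carry over. Pictures are saved under pics/ and viewed, at most 10 in all, crops included, and the job is handed in when it is done.

```bash
ls; mkdir -p pics; python3 - <<'E'
from rig import manip
import cv2
print(manip.get_state(), manip.grasp_offset)
for n in("side","top"):
    im=manip.get_image(n); cv2.imwrite(f"pics/{n}0.png",im["frame"][:,:,::-1])
    print({k:v for k,v in im.items() if k!="frame"})
E
```

```text
pics
{'clock': 0.0, 'qpos': array([ 1.06701401e+00,  2.76620946e-01,  1.50613968e+00,  2.69264811e-05,
        1.36066976e+00, -1.20993561e-01]), 'qd': array([ 2.09123686e-04,  9.72100064e-04, -1.65397990e-03, -8.55256520e-05,
        7.22075003e-05,  2.17290726e-03]), 'effort': array([ 5.36019706e-04, -4.16772366e+01, -2.45806700e+01, -4.01879106e-04,
        1.11515424e-02, -2.55236046e-05]), 'position': array([0.2144863 , 0.53289276, 0.20602233]), 'ee_rot': array([-2.94923800e-04,  1.90230685e-01,  9.81738989e-01, -8.70347943e-04]), 'contact_force': array([-0.88821302,  0.24172273,  1.50201761]), 'moment': array([-0.06485514,  0.03560942, -0.02492112]), 'gripper_force': 0.0, 'width': 0.08555854067718065} -0.0187
{'fx': 355.4231731437299, 'fy': 355.4231731437299, 'cx': 251.7593716511773, 'cy': 189.03141973792762, 'distortion': array([-0.11240066,  0.        ,  0.        ,  0.        ,  0.        ]), 'position': array([-0.10790167, -0.64705325,  0.84108408]), 'attitude': array([ 0.80940617,  0.43538576, -0.18059209, -0.35026758])}
{'fx': 400.8862187843551, 'fy': 400.8862187843551, 'cx': 256.1643228397534, 'cy': 199.8329472236871, 'distortion': array([-0.01170726,  0.        ,  0.        ,  0.        ,  0.        ]), 'position': array([0.4822523 , 0.04072877, 1.46027416]), 'attitude': array([ 0.71207235,  0.03216183, -0.03062138, -0.70070031])}
```

```bash
python3 - <<'E'
import cv2
for n in("side","top"):
    i=cv2.imread(f"pics/{n}0.png"); cv2.imwrite(f"pics/{n}0b.png",cv2.resize(i,(800,600),interpolation=cv2.INTER_CUBIC))
E
```

```text
(no output)
```

View pics/side0b.png

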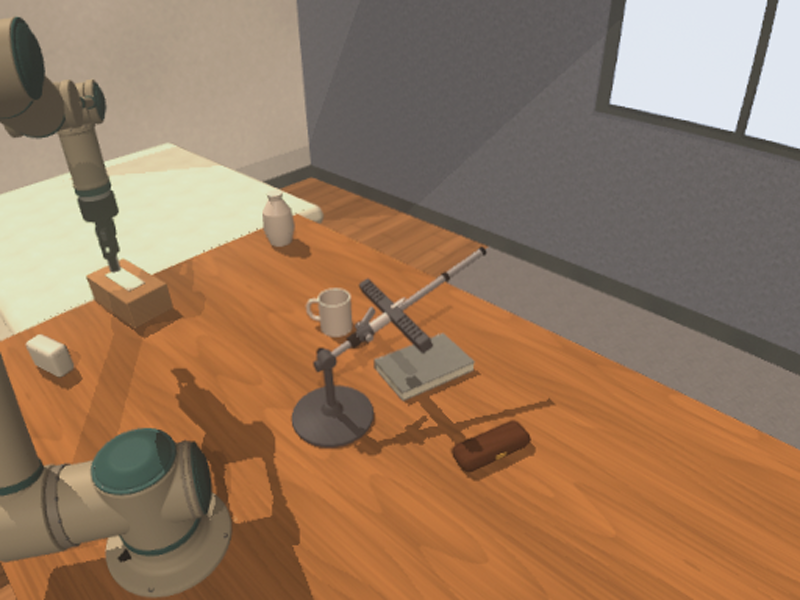

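View pics/top0b.png

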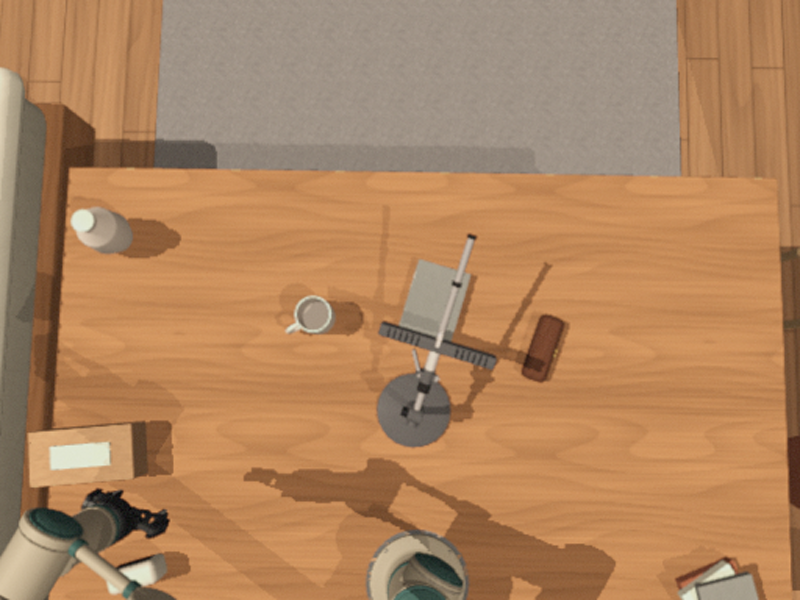

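The side view shows rod cap at about (483,251), band (446,276), bar (366,286)-(425,344). The top view shows cap (472,237), band (456,284), collar (425,382), and the lever open on the left at (416,352). I'll zoom in for precision.

```bash
python3 - <<'E'
import cv2
t=cv2.imread("pics/top0.png")[145:275,235:330]; cv2.imwrite("pics/topz.png",cv2.resize(t,None,fx=4.6,fy=4.6,interpolation=cv2.INTER_CUBIC))
t=cv2.imread("pics/side0.png")[150:245,195:320]; cv2.imwrite("pics/sidez.png",cv2.resize(t,None,fx=6,fy=6,interpolation=cv2.INTER_CUBIC))
E
```

```text
(no output)
```

View pics/topz.png

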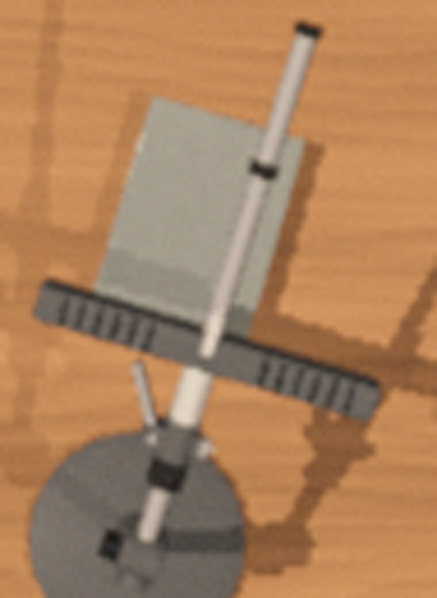

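View pics/sidez.png

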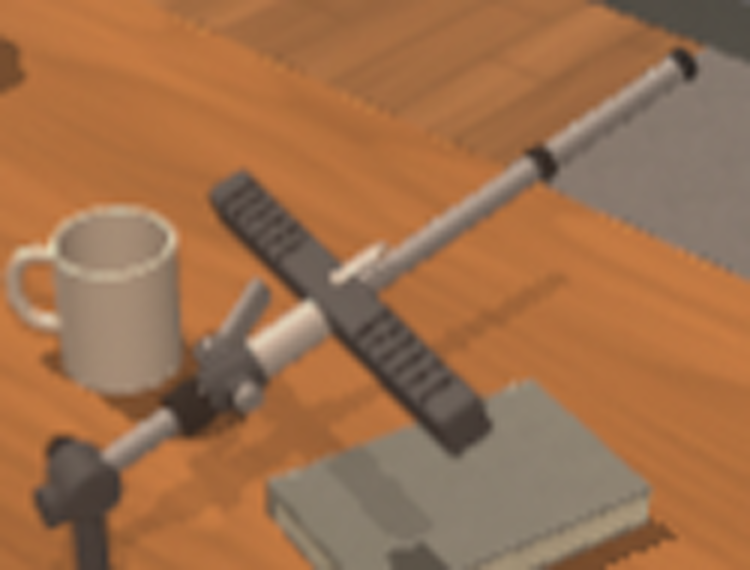

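```bash
cat > h.py <<'E'
import numpy as np, cv2
from scipy.spatial.transform import Rotation as R
def rot(q): return R.from_quat([q[1],q[2],q[3],q[0]])
def proj(im,P):
    p=rot(im["attitude"]).inv().apply(np.atleast_2d(P)-im["position"])*[1,-1,-1]
    K=np.array([[im["fx"],0,im["cx"]],[0,im["fy"],im["cy"]],[0,0,1.]])
    return cv2.projectPoints(p.reshape(-1,1,3),np.zeros(3),np.zeros(3),K,im["distortion"])[0][:,0]
def rodframe(v):  # post x,y, z, heading, slope
    x,y,z,h,sl=v; return np.array([x,y,z]),R.from_euler("ZY",[h,-sl])
E
cat > fit.py <<'E'
from h import *; from rig import manip; from scipy.optimize import least_squares
T,S=manip.get_image("top"),manip.get_image("side")
tp=lambda u,v:((np.array([u,v])+.5)/4.6-.5)+[235,145]
sp=lambda u,v:((np.array([u,v])+.5)/6-.5)+[195,150]
# triangulate
for n,a,b in [("cap",(308,30),(683,64)),("band",(264,169),(541,163)),("levtip",(138,365),(262,287)),("ptr",(218,315),(385,248))]:
    r=least_squares(lambda P:np.r_[proj(T,P)[0]-tp(*a),proj(S,P)[0]-sp(*b)],[.5,0,.2]); print(n,r.x.round(4),r.fun.round(2))
def model(v):
    o,r=rodframe([v[0],v[1],v[2],v[3],.349]); s0,sb,L=v[4:7]
    h=lambda x,y,z:o+r.apply([s0+x,y,z])
    lt=h(.015+.052*np.cos(L)-0*np.sin(L),.017+.052*np.sin(L),0)
    return o,r,lt,h
obs=[]
def res(v):
    o,r,lt,h=model(v)
    e=[]
    for p,a,b in [(o+r.apply([.384,0,0]),(308,30),(683,64)),(o+r.apply([v[5],0,0]),(264,169),(541,163)),(lt,(138,365),(262,287)),(h(.118,0,.0135),(218,315),(385,248))]:
        e+=[proj(T,p)[0]-tp(*a),proj(S,p)[0]-sp(*b)]
    e+=[proj(T,h(.07,.12,.014))[0]-tp(35,318),proj(T,h(.07,-.12,.014))[0]-tp(370,420)]
    e+=[[(v[2]-.155)*300,0]]
    return np.ravel(e)
r=least_squares(res,[.45,0,.155,-.2,.03,.28,.5],loss="soft_l1"); print("xyz h s0 sband L",r.x.round(4)); print(res(r.x).reshape(-1,2).round(2).tolist())
o,rr,lt,h=model(r.x); print("bar_back",h(.07,0,0),"sleeve",h(.05,0,0),"travel",r.x[5]-r.x[4]-.118)
E
python3 fit.py
```

```text
cap [ 0.7341 -0.088   0.2848] [-0.21  0.18  0.29 -0.05]
band [ 0.6472 -0.0629  0.2517] [-0.28  0.26  0.39 -0.05]
levtip [0.5182 0.0173 0.2009] [-0.2   0.21  0.29 -0.02]
ptr [ 0.5526 -0.0361  0.2325] [ 0.18 -0.18 -0.26  0.03]
xyz h s0 sband L [ 0.3871  0.0112  0.1539 -0.2783  0.0733  0.2876  0.5216]
[[-0.21, 0.14], [0.3, -0.18], [-0.21, 0.32], [0.38, -0.14], [-0.43, -0.2], [0.44, 0.08], [0.46, -1.13], [0.6, -0.12], [-1.28, 1.26], [0.13, 1.6], [-0.34, 0.0]]
bar_back [ 0.5166354  -0.02583239  0.20288628] sleeve [ 0.49856419 -0.02066933  0.19604712] travel 0.09622136701438372
```

```bash
cat >> h.py <<'E'
O,RR=rodframe([.3871,.0112,.1539,-.2783,.349])
S0,SB=.0733,.2876
Rt=R.from_matrix(RR.as_matrix()@np.diag([-1,1,-1]))  # tool: x down the rod, y left, z into the rod
def togo(st,s,y,z):
    """grasp point wanted at rod coordinate s, lateral y, height z; prints shift in final tool axes, turn in present"""
    Rc=rot(st["ee_rot"]); t=O+RR.apply([s,y,z])-Rt.apply([0,0,-.0187])
    print("clock",round(st["clock"],2),"turn",np.degrees((Rc.inv()*Rt).as_rotvec()).round(2),"shift tool mm",(Rt.inv().apply(t-st["position"])*1000).round(1),
      "grasp in head0 mm",(RR.inv().apply(st["position"]+Rc.apply([0,0,-.0187])-O)*1000-[S0*1e3,0,0]).round(1),
      "F head",RR.inv().apply(st["contact_force"]).round(2),"w",round(st["width"],4),"gf",round(st["gripper_force"],1))
E
python3 -c "
from h import *; from rig import manip
togo(manip.get_state(),S0+.050,.009,.09)"
```

```text
clock 0.2 turn [ -1.11 -19.99  -5.92] shift tool mm [-395.9 -445.4   83.8] grasp in head0 mm [-339.5  454.5  172.6] F head [-0.13  0.21 -0.07] w 0.0855 gf 0.0
```

```bash
python3 -m pendant '[{"dz":-0.02,"hand":0.085},{"dz":-0.03,"rx":-0.28,"ry":-5,"rz":-1.48},{"dz":-0.03,"rx":-0.28,"ry":-5,"rz":-1.48},{"rx":-0.28,"ry":-5,"rz":-1.48},{"rx":-0.28,"ry":-5,"rz":-1.48},{},{}]'; python3 -c "
from h import *; from rig import manip
togo(manip.get_state(),S0+.050,.009,.09)"
```

```text
clock 0.2 turn [ -1.11 -19.99  -5.92] shift tool mm [-395.9 -445.4   83.8] grasp in head0 mm [-339.5  454.5  172.6] F head [-0.13  0.21 -0.07] w 0.0855 gf 0.0invalid input
```

```bash
python3 -m pendant '[{"dz":-0.02},{"dz":-0.03,"rx":-0.28,"ry":-5,"rz":-1.48},{"dz":-0.03,"rx":-0.28,"ry":-5,"rz":-1.48},{"rx":-0.28,"ry":-5,"rz":-1.48},{"rx":-0.28,"ry":-5,"rz":-1.48},{"dz":0},{"dz":0}]'; python3 -c "
from h import *; from rig import manip
togo(manip.get_state(),S0+.050,.009,.09)"
```

```text
clock 0.2 turn [ -1.11 -19.99  -5.92] shift tool mm [-395.9 -445.4   83.8] grasp in head0 mm [-339.5  454.5  172.6] F head [-0.13  0.21 -0.07] w 0.0855 gf 0.0invalid input
```

```bash
python3 -m pendant '[{"dx":0,"dy":0,"dz":-0.02,"rx":0,"ry":0,"rz":0,"hand":0.085},{"dx":0,"dy":0,"dz":-0.03,"rx":-0.28,"ry":-5,"rz":-1.48,"hand":0.085},{"dx":0,"dy":0,"dz":-0.03,"rx":-0.28,"ry":-5,"rz":-1.48,"hand":0.085},{"dx":0,"dy":0,"dz":0,"rx":-0.28,"ry":-5,"rz":-1.48,"hand":0.085},{"dx":0,"dy":0,"dz":0,"rx":-0.28,"ry":-5,"rz":-1.48,"hand":0.085}]'; python3 -c "
from h import *; from rig import manip
togo(manip.get_state(),S0+.050,.009,.09)"
```

```text
clock: 0.62
position: [0.2129, 0.5358, 0.2901]
ee_rot: [0.175, 0.137, 0.975, -0.02]
contact_force: [0.2, -0.8, -0.2]
width: 0.0851
gripper_force: 0.0
clock 0.62 turn [ 0.45  0.25 -0.11] shift tool mm [-369.6 -447.6  163.2] grasp in head0 mm [-319.6  456.4  253.2] F head [ 0.32 -0.72 -0.28] w 0.0851 gf 0.0
```

```bash
python3 -m pendant '[{"dx":-0.0185,"dy":-0.0224,"dz":0.003,"rx":0,"ry":0,"rz":0,"hand":0.085},{"dx":-0.0185,"dy":-0.0224,"dz":0.003,"rx":0,"ry":0,"rz":0,"hand":0.085},{"dx":-0.0185,"dy":-0.0224,"dz":0.003,"rx":0,"ry":0,"rz":0,"hand":0.085},{"dx":-0.0185,"dy":-0.0224,"dz":0.003,"rx":0,"ry":0,"rz":0,"hand":0.085},{"dx":-0.0185,"dy":-0.0224,"dz":0.003,"rx":0,"ry":0,"rz":0,"hand":0.085},{"dx":-0.0185,"dy":-0.0224,"dz":0.003,"rx":0,"ry":0,"rz":0,"hand":0.085},{"dx":-0.0185,"dy":-0.0224,"dz":0.003,"rx":0,"ry":0,"rz":0,"hand":0.085},{"dx":-0.0185,"dy":-0.0224,"dz":0.003,"rx":0,"ry":0,"rz":0,"hand":0.085},{"dx":-0.0185,"dy":-0.0224,"dz":0.003,"rx":0,"ry":0,"rz":0,"hand":0.085},{"dx":-0.0185,"dy":-0.0224,"dz":0.003,"rx":0,"ry":0,"rz":0,"hand":0.085}]' >/dev/null
python3 -m pendant '[{"dx":-0.0185,"dy":-0.0224,"dz":0.003,"rx":0,"ry":0,"rz":0,"hand":0.085},{"dx":-0.0185,"dy":-0.0224,"dz":0.003,"rx":0,"ry":0,"rz":0,"hand":0.085},{"dx":-0.0185,"dy":-0.0224,"dz":0.003,"rx":0,"ry":0,"rz":0,"hand":0.085},{"dx":-0.0185,"dy":-0.0224,"dz":0.003,"rx":0,"ry":0,"rz":0,"hand":0.085},{"dx":-0.0185,"dy":-0.0224,"dz":0.003,"rx":0,"ry":0,"rz":0,"hand":0.085},{"dx":-0.0185,"dy":-0.0224,"dz":0.003,"rx":0,"ry":0,"rz":0,"hand":0.085},{"dx":-0.0185,"dy":-0.0224,"dz":0.003,"rx":0,"ry":0,"rz":0,"hand":0.085},{"dx":-0.0185,"dy":-0.0224,"dz":0.003,"rx":0,"ry":0,"rz":0,"hand":0.085},{"dx":-0.0185,"dy":-0.0224,"dz":0.003,"rx":0,"ry":0,"rz":0,"hand":0.085},{"dx":-0.0185,"dy":-0.0224,"dz":0.003,"rx":0,"ry":0,"rz":0,"hand":0.085},{"dx":0,"dy":0,"dz":0,"rx":0,"ry":0,"rz":0,"hand":0.085},{"dx":0,"dy":0,"dz":0,"rx":0,"ry":0,"rz":0,"hand":0.085}]'; python3 -c "
from h import *; from rig import manip
togo(manip.get_state(),S0+.050,.009,.09)"
```

```text
clock: 2.45
position: [0.4433, 0.0007, 0.3563]
ee_rot: [0.172, 0.139, 0.975, -0.024]
contact_force: [-0.9, 0.6, -0.8]
width: 0.0848
gripper_force: 0.0
clock 2.45 turn [ 0.   -0.02 -0.26] shift tool mm [-0.6  3.7 99.4] grasp in head0 mm [ 49.4   5.3 189.4] F head [-1.21  0.33 -0.43] w 0.0848 gf 0.0
```

```bash
python3 -m pendant '[{"dx":0,"dy":0.0037,"dz":0.03,"rx":0,"ry":0,"rz":0,"hand":0.085},{"dx":0,"dy":0,"dz":0.03,"rx":0,"ry":0,"rz":-0.26,"hand":0.085},{"dx":0,"dy":0,"dz":0.03,"rx":0,"ry":0,"rz":0,"hand":0.085},{"dx":0,"dy":0,"dz":0.03,"rx":0,"ry":0,"rz":0,"hand":0.085},{"dx":0,"dy":0,"dz":0.025,"rx":0,"ry":0,"rz":0,"hand":0.085},{"dx":0,"dy":0,"dz":0,"rx":0,"ry":0,"rz":0,"hand":0.085}]'; python3 - <<'E'
from h import *; from rig import manip
togo(manip.get_state(),S0+.050,.009,-.004)
t=cv2.resize(manip.get_image("top")["frame"][180:270,235:325,::-1],(540,540),interpolation=cv2.INTER_CUBIC)
s=cv2.resize(manip.get_image("side")["frame"][165:255,195:285,::-1],(540,540),interpolation=cv2.INTER_CUBIC)
cv2.imwrite("pics/a.png",cv2.resize(np.hstack([t,s]),(800,400)))
E
```

```text
clock: 2.95
position: [0.4886, -0.0059, 0.2145]
ee_rot: [0.167, 0.134, 0.977, -0.024]
contact_force: [0.4, 0.0, -0.1]
width: 0.0848
gripper_force: 0.0
clock 2.95 turn [ 0.04 -0.61  0.36] shift tool mm [-6.4 -2.4 44.6] grasp in head0 mm [43.8 11.4 40.6] F head [ 0.33  0.14 -0.25] w 0.0848 gf 0.0
```

View pics/a.png

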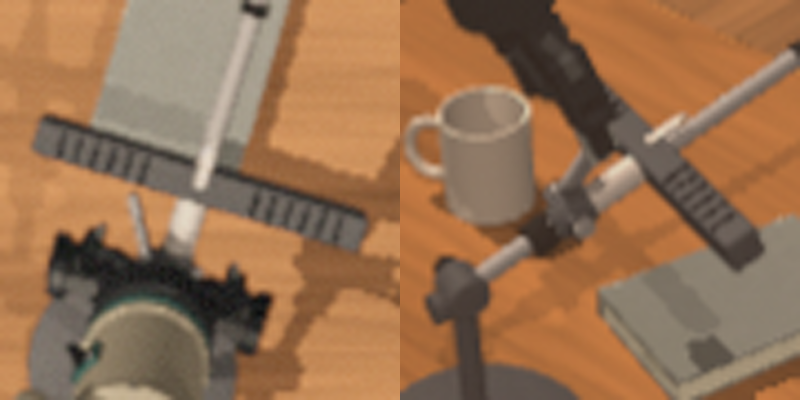

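The gripper sits above the head, fingers just below the light bar; the left finger is outside the lever tip (136,200 in the left half). Next: settle and recheck.

```bash
python3 -m pendant '[{"dx":0,"dy":0,"dz":0,"rx":0,"ry":0,"rz":0,"hand":0.0854},{"dx":0,"dy":0,"dz":0,"rx":0,"ry":0,"rz":0,"hand":0.0854}]'>/dev/null; python3 - <<'E'
from h import *; from rig import manip
togo(manip.get_state(),S0+.050,.009,-.004)
E
```

```text
clock 3.22 turn [0.13 0.24 0.28] shift tool mm [ 0.5 -2.4 50.7] grasp in head0 mm [50.5 11.4 46.7] F head [-0.02 -0.13  0.03] w 0.0851 gf 0.0
```

```bash
python3 -m pendant '[{"dx":0,"dy":-0.002,"dz":0.01,"rx":0,"ry":0,"rz":0.28,"hand":0.0854},{"dx":0,"dy":0,"dz":0.01,"rx":0,"ry":0,"rz":0,"hand":0.0854},{"dx":0,"dy":0,"dz":0.01,"rx":0,"ry":0,"rz":0,"hand":0.0854},{"dx":0,"dy":0,"dz":0.01,"rx":0,"ry":0,"rz":0,"hand":0.0854},{"dx":0,"dy":0,"dz":0.01,"rx":0,"ry":0,"rz":0,"hand":0.0854},{"dx":0,"dy":0,"dz":0,"rx":0,"ry":0,"rz":0,"hand":0.0854},{"dx":0,"dy":0,"dz":0,"rx":0,"ry":0,"rz":0,"hand":0.0854}]'>/dev/null; python3 - <<'E'
from h import *; from rig import manip
togo(manip.get_state(),S0+.059,.009,-.004)
E
```

```text
clock 3.8 turn [ 0.09  0.11 -0.04] shift tool mm [-9.2  0.1 -0.3] grasp in head0 mm [49.8  8.9 -4.3] F head [-1.1   0.15 -0.91] w 0.0854 gf 0.0
```

```bash
python3 -m pendant '[{"dx":-0.004,"dy":0,"dz":0,"rx":0,"ry":0,"rz":0,"hand":0.0854},{"dx":-0.005,"dy":0,"dz":0,"rx":0,"ry":0,"rz":0,"hand":0.0854},{"dx":-0.005,"dy":0,"dz":0,"rx":0,"ry":0,"rz":0,"hand":0.0854},{"dx":-0.01,"dy":0,"dz":0,"rx":0,"ry":0,"rz":0,"hand":0.0854},{"dx":-0.01,"dy":0,"dz":0,"rx":0,"ry":0,"rz":0,"hand":0.0854},{"dx":-0.01,"dy":0,"dz":0,"rx":0,"ry":0,"rz":0,"hand":0.0854},{"dx":-0.01,"dy":0,"dz":0,"rx":0,"ry":0,"rz":0,"hand":0.0854},{"dx":-0.01,"dy":0,"dz":0,"rx":0,"ry":0,"rz":0,"hand":0.0854},{"dx":-0.01,"dy":0,"dz":0,"rx":0,"ry":0,"rz":0,"hand":0.0854},{"dx":-0.005,"dy":0,"dz":0,"rx":0,"ry":0,"rz":0,"hand":0.0854},{"dx":0,"dy":0,"dz":0,"rx":0,"ry":0,"rz":0,"hand":0.0854},{"dx":0,"dy":0,"dz":0,"rx":0,"ry":0,"rz":0,"hand":0.0854}]'>/dev/null; python3 - <<'E'
from h import *; from rig import manip
togo(manip.get_state(),S0+.059+.096,.009,-.004)
t=cv2.resize(manip.get_image("top")["frame"][150:240,240:330,::-1],(540,540),interpolation=cv2.INTER_CUBIC)
s=cv2.resize(manip.get_image("side")["frame"][145:235,220:310,::-1],(540,540),interpolation=cv2.INTER_CUBIC)
cv2.imwrite("pics/b.png",cv2.resize(np.hstack([t,s]),(800,400)))
E
```

```text
clock 4.8 turn [ 0.07  0.12 -0.04] shift tool mm [-25.3   0.4  -0.8] grasp in head0 mm [129.6   8.6  -4.8] F head [-1.53 -0.29  7.54] w 0.0854 gf 3.0
```

View pics/b.png

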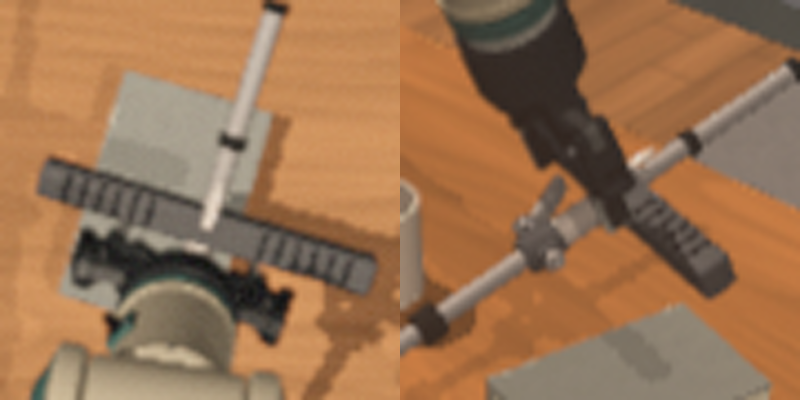

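The bar has moved up with the fingers on its back face. Its corners are at (38,190) and (362,291) in the left half, pointer tip around (655,150) and band (691,142) in the right half.

```bash
cat > s.py <<'E'
from h import *; from rig import manip; from scipy.optimize import minimize_scalar as m
T,S=manip.get_image("top"),manip.get_image("side")
def est(im,loc,px): 
    f=lambda s:np.sum((proj(im,O+RR.apply(np.array(loc)+[s,0,0]))[0]-px)**2)
    r=m(f,bounds=(0,.3),method="bounded"); return round(r.x*1e3,1),round(r.fun**.5,2)
z=lambda u,v,s,o:(np.array([u,v])+.5)/s-.5+np.array(o)
k=400/90
print("before",est(T,(.07,.12,.014),z(35,318,4.6,(235,145))),est(T,(.07,-.12,.014),z(370,420,4.6,(235,145))),est(S,(.118,0,.0135),z(385,248,6,(195,150))))
print("now",est(T,(.07,.12,.014),z(38,190,k,(240,150))),est(T,(.07,-.12,.014),z(362,291,k,(240,150))),est(S,(.118,0,.0135),z(255,150,k,(220,145))))
print("band",est(S,(0,0,0),z(541,163,6,(195,150))),est(T,(0,0,0),z(264,169,4.6,(235,145))),"band now",est(S,(0,0,0),z(291,142,k,(220,145))),est(T,(0,0,0),z(232,141,k,(240,150))))
togo(manip.get_state(),.2,.009,-.004)
E
python3 s.py; python3 - <<'E'
from h import *; from rig import manip
t=cv2.resize(manip.get_image("top")["frame"][160:210,260:310,::-1],(400,400),interpolation=cv2.INTER_CUBIC)
s=cv2.resize(manip.get_image("side")["frame"][155:205,255:305,::-1],(400,400),interpolation=cv2.INTER_CUBIC)
cv2.imwrite("pics/c.png",np.hstack([t,s]))
E
```

```text
before (np.float64(78.4), np.float64(0.89)) (np.float64(78.1), np.float64(0.64)) (np.float64(71.6), np.float64(0.23))
now (np.float64(149.5), np.float64(0.73)) (np.float64(147.1), np.float64(1.73)) (np.float64(141.9), np.float64(0.1))
band (np.float64(286.3), np.float64(0.09)) (np.float64(288.7), np.float64(0.12)) band now (np.float64(287.5), np.float64(0.05)) (np.float64(288.6), np.float64(0.07))
clock 5.0 turn [ 0.07  0.09 -0.03] shift tool mm [ 2.1  0.4 -0.8] grasp in head0 mm [128.8   8.6  -4.8] F head [-0.58  0.34  6.21] w 0.0858 gf 2.6
```

View pics/c.png

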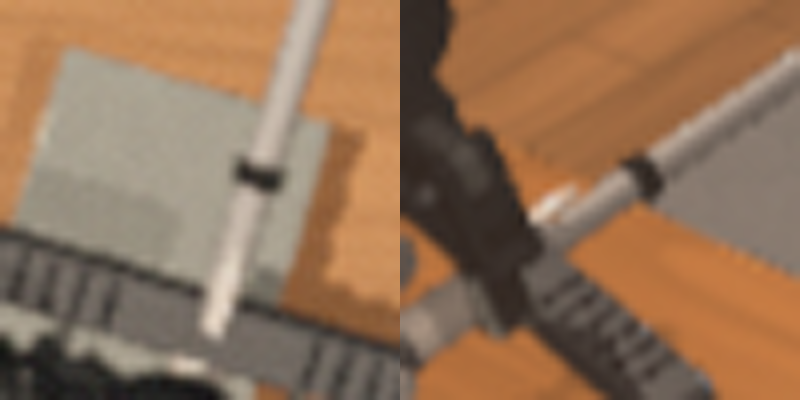

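Pointer tip is at (576,190) and band at (644,177) in the right half, a gap of roughly 26 mm. Next I push on 23 mm and lift 3 mm to relieve the z force.

```bash
python3 -m pendant '[{"dx":0,"dy":0,"dz":-0.003,"rx":0,"ry":0,"rz":0,"hand":0.0854},{"dx":-0.005,"dy":0,"dz":0,"rx":0,"ry":0,"rz":0,"hand":0.0854},{"dx":-0.006,"dy":0,"dz":0,"rx":0,"ry":0,"rz":0,"hand":0.0854},{"dx":-0.006,"dy":0,"dz":0,"rx":0,"ry":0,"rz":0,"hand":0.0854},{"dx":-0.004,"dy":0,"dz":0,"rx":0,"ry":0,"rz":0,"hand":0.0854},{"dx":-0.002,"dy":0,"dz":0,"rx":0,"ry":0,"rz":0,"hand":0.0854},{"dx":0,"dy":0,"dz":0,"rx":0,"ry":0,"rz":0,"hand":0.0854},{"dx":0,"dy":0,"dz":0,"rx":0,"ry":0,"rz":0,"hand":0.0854},{"dx":0,"dy":0,"dz":0,"rx":0,"ry":0,"rz":0,"hand":0.0854}]' >/dev/null; cat > look.py <<'E'
import sys
from h import *; from rig import manip
togo(manip.get_state(),SB-.118+.059,.009,-.004)
t,s=[np.mean([manip.get_image(n)["frame"] for _ in range(3)],0) for n in("top","side")]
t=cv2.resize(t[160:200,265:305,::-1],(400,400),interpolation=cv2.INTER_CUBIC)
s=cv2.resize(s[155:195,265:305,::-1],(400,400),interpolation=cv2.INTER_CUBIC)
cv2.imwrite(sys.argv[1],np.hstack([t,s]))
E
python3 look.py pics/d.png
```

```text
clock 5.85 turn [ 0.07 -0.01 -0.04] shift tool mm [-4.5  0.3  1.7] grasp in head0 mm [150.8   8.6  -2.3] F head [-0.64 -0.54  0.11] w 0.0855 gf 0.0[ WARN:0@4.273] global loadsave.cpp:1063 imwrite_ Unsupported depth image for selected encoder is fallbacked to CV_8U.
```

View pics/d.png

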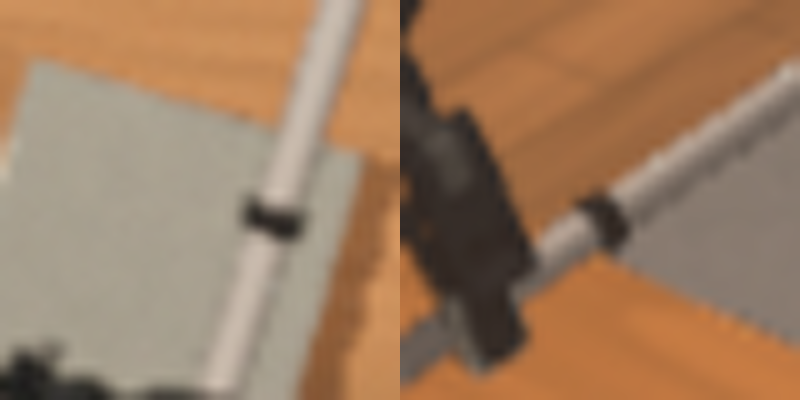

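The bar has gone from view: the head has slipped back, since only rod, band and fingers remain. A wider look is needed.

```bash
python3 - <<'E'
from h import *; from rig import manip
t,s=[manip.get_image(n)["frame"] for n in("top","side")]
t=cv2.resize(t[160:270,230:330,::-1],(400,440),interpolation=cv2.INTER_CUBIC)
s=cv2.resize(s[140:250,200:300,::-1],(400,440),interpolation=cv2.INTER_CUBIC)
cv2.imwrite("pics/e.png",np.hstack([t,s]))
E
```

```text
(no output)
```

View pics/e.png

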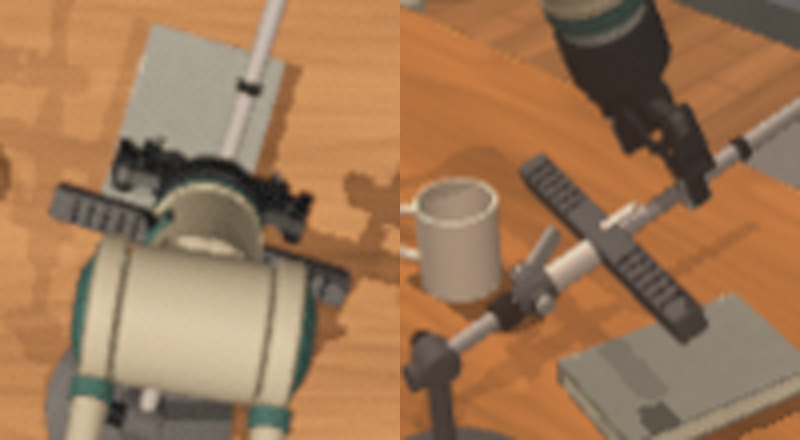

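The fingers rode over the bar. The head is back at its stop with the lever still open; the right fingertip is at (697,203) in the right half. I'll find the fingertip's true height.

```bash
python3 - <<'E'
from h import *; from rig import manip
S=manip.get_image("side")
for y in(-.034,-.047):
  for x in(.140,.162):
    print(y,x,[(proj(S,O+RR.apply([S0+x,y,z]))[0]-[200,140]).dot(np.eye(2)*4).round(0).tolist() for z in(-.025,-.010,0,.015)])
st=manip.get_state(); print(st["position"],st["clock"])
E
```

```text
-0.034 0.14 [[298.0, 242.0], [293.0, 229.0], [289.0, 220.0], [284.0, 207.0]]
-0.034 0.162 [[320.0, 226.0], [316.0, 213.0], [312.0, 204.0], [307.0, 191.0]]
-0.047 0.14 [[307.0, 251.0], [302.0, 238.0], [299.0, 229.0], [293.0, 215.0]]
-0.047 0.162 [[330.0, 234.0], [325.0, 221.0], [322.0, 212.0], [317.0, 199.0]]
[ 0.59909876 -0.04031713  0.21106043] 6.3
```

```bash
python3 -m pendant '[{"dx":0,"dy":0,"dz":-0.03,"rx":0,"ry":0,"rz":0,"hand":0.0854},{"dx":0,"dy":0,"dz":-0.02,"rx":0,"ry":0,"rz":0,"hand":0.0854},{"dx":0.02,"dy":0,"dz":0,"rx":0,"ry":0,"rz":0,"hand":0.0854},{"dx":0.02,"dy":0,"dz":0,"rx":0,"ry":0,"rz":0,"hand":0.0854},{"dx":0.02,"dy":0,"dz":0,"rx":0,"ry":0,"rz":0,"hand":0.0854},{"dx":0.02,"dy":0,"dz":0,"rx":0,"ry":0,"rz":0,"hand":0.0854},{"dx":0.022,"dy":0,"dz":0,"rx":0,"ry":0,"rz":0,"hand":0.0854},{"dx":0,"dy":0,"dz":0,"rx":0,"ry":0,"rz":0,"hand":0.0854},{"dx":0,"dy":0,"dz":0,"rx":0,"ry":0,"rz":0,"hand":0.0854},{"dx":0,"dy":0,"dz":0.02,"rx":0,"ry":0,"rz":0,"hand":0.0854},{"dx":0,"dy":0,"dz":0.02,"rx":0,"ry":0,"rz":0,"hand":0.0854},{"dx":0,"dy":0,"dz":0,"rx":0,"ry":0,"rz":0,"hand":0.0854}]'>/dev/null
python3 -m pendant '[{"dx":0,"dy":0,"dz":0,"rx":0,"ry":0,"rz":0,"hand":0.0854},{"dx":0,"dy":0,"dz":0,"rx":0,"ry":0,"rz":0,"hand":0.0854}]'>/dev/null
python3 - <<'E'
from h import *; from rig import manip
togo(manip.get_state(),S0+.049,.009,-.028)
E
```

```text
clock 7.47 turn [ 0.08  0.12 -0.05] shift tool mm [ 1.8  0.2 36.3] grasp in head0 mm [50.7  8.8  8.3] F head [-0.3  -0.1  -0.22] w 0.0855 gf 0.0
```

```bash
python3 -m pendant '[{"dx":0.001,"dy":0,"dz":0.008,"rx":0,"ry":0,"rz":0,"hand":0.0854},{"dx":0,"dy":0,"dz":0.007,"rx":0,"ry":0,"rz":0,"hand":0.0854},{"dx":0,"dy":0,"dz":0,"rx":0,"ry":0,"rz":0,"hand":0.0854}]'
python3 -m pendant '[{"dx":0,"dy":0,"dz":0.006,"rx":0,"ry":0,"rz":0,"hand":0.0854},{"dx":0,"dy":0,"dz":0.005,"rx":0,"ry":0,"rz":0,"hand":0.0854},{"dx":0,"dy":0,"dz":0,"rx":0,"ry":0,"rz":0,"hand":0.0854}]'
python3 - <<'E'
from h import *; from rig import manip
togo(manip.get_state(),S0+.049,.009,-.028)
E
```

```text
clock: 7.72
position: [0.5074, -0.0142, 0.17]
ee_rot: [0.171, 0.137, 0.975, -0.023]
contact_force: [-0.4, 0.1, -0.5]
width: 0.0853
gripper_force: 0.0
clock: 7.97
position: [0.511, -0.0151, 0.1596]
ee_rot: [0.171, 0.137, 0.975, -0.023]
contact_force: [-0.4, -0.0, 0.1]
width: 0.0851
gripper_force: 0.0
clock 7.97 turn [ 0.06 -0.07 -0.04] shift tool mm [-1.6  0.3  8.9] grasp in head0 mm [ 47.4   8.7 -19.1] F head [-0.36 -0.16  0.23] w 0.0851 gf 0.0
```

```bash
python3 -m pendant '[{"dx":0,"dy":0,"dz":0.005,"rx":0,"ry":0,"rz":0,"hand":0.0854},{"dx":0,"dy":0,"dz":0.003,"rx":0,"ry":0,"rz":0,"hand":0.0854},{"dx":0,"dy":0,"dz":0,"rx":0,"ry":0,"rz":0,"hand":0.0854},{"dx":0,"dy":0,"dz":0,"rx":0,"ry":0,"rz":0,"hand":0.0854}]'>/dev/null
python3 -c "
from h import *; from rig import manip
togo(manip.get_state(),S0+.049,.009,-.028)"
python3 -m pendant '[{"dx":-0.005,"dy":0,"dz":0,"rx":0,"ry":0,"rz":0,"hand":0.0854},{"dx":-0.005,"dy":0,"dz":0,"rx":0,"ry":0,"rz":0,"hand":0.0854},{"dx":-0.005,"dy":0,"dz":0,"rx":0,"ry":0,"rz":0,"hand":0.0854},{"dx":-0.005,"dy":0,"dz":0,"rx":0,"ry":0,"rz":0,"hand":0.0854},{"dx":0,"dy":0,"dz":0,"rx":0,"ry":0,"rz":0,"hand":0.0854},{"dx":0,"dy":0,"dz":0,"rx":0,"ry":0,"rz":0,"hand":0.0854},{"dx":0,"dy":0,"dz":0,"rx":0,"ry":0,"rz":0,"hand":0.0854}]'>/dev/null
python3 -c "
from h import *; from rig import manip
togo(manip.get_state(),S0+.049,.009,-.028)"
```

```text
clock 8.3 turn [ 0.07 -0.   -0.04] shift tool mm [-1.   0.2  1.6] grasp in head0 mm [ 48.    8.8 -26.4] F head [0.62 0.4  0.69] w 0.0853 gf 0.0
clock 8.88 turn [ 0.07  0.   -0.04] shift tool mm [19.   0.2  1.7] grasp in head0 mm [ 68.    8.7 -26.3] F head [-1.43  0.55  0.37] w 0.0856 gf 0.5
```

```bash
python3 -m pendant '[{"dx":-0.008,"dy":0,"dz":0,"rx":0,"ry":0,"rz":0,"hand":0.0854},{"dx":-0.01,"dy":0,"dz":0,"rx":0,"ry":0,"rz":0,"hand":0.0854},{"dx":-0.01,"dy":0,"dz":0,"rx":0,"ry":0,"rz":0,"hand":0.0854},{"dx":-0.01,"dy":0,"dz":0,"rx":0,"ry":0,"rz":0,"hand":0.0854},{"dx":-0.01,"dy":0,"dz":0,"rx":0,"ry":0,"rz":0,"hand":0.0854},{"dx":-0.01,"dy":0,"dz":0,"rx":0,"ry":0,"rz":0,"hand":0.0854},{"dx":-0.01,"dy":0,"dz":0,"rx":0,"ry":0,"rz":0,"hand":0.0854},{"dx":-0.008,"dy":0,"dz":0,"rx":0,"ry":0,"rz":0,"hand":0.0854},{"dx":-0.005,"dy":0,"dz":0,"rx":0,"ry":0,"rz":0,"hand":0.0854},{"dx":-0.003,"dy":0,"dz":0,"rx":0,"ry":0,"rz":0,"hand":0.0854},{"dx":0,"dy":0,"dz":0,"rx":0,"ry":0,"rz":0,"hand":0.0854},{"dx":0,"dy":0,"dz":0,"rx":0,"ry":0,"rz":0,"hand":0.0854}]'>/dev/null
python3 look.py pics/f.png 2>/dev/null
python3 - <<'E'
# numeric check: brightness along the pointer line in the side image, before and now
from h import *; from rig import manip
for n in("side","top"):
    im=manip.get_image(n); g=cv2.cvtColor(im["frame"],cv2.COLOR_RGB2GRAY)
    for z in(.0135,.010):
        s=np.arange(.255,.312,.003); p=proj(im,O+RR.apply(np.c_[s,0*s,0*s+z])).astype(np.float32)
        print(n,z,list(zip((s*1e3).round().astype(int).tolist(),cv2.remap(g,p[:,:1],p[:,1:],1).ravel().tolist())))
E
```

```text
clock 9.88 turn [ 0.09  0.05 -0.03] shift tool mm [ -3.    0.1 -22. ] grasp in head0 mm [152.3   8.8 -26. ] F head [-0.78 -0.2   1.25] w 0.0857 gf 0.5
side 0.0135 [(255, 47), (258, 53), (261, 97), (264, 156), (267, 174), (270, 181), (273, 178), (276, 167), (279, 144), (282, 117), (285, 109), (288, 96), (291, 110), (294, 120), (297, 122), (300, 124), (303, 120), (306, 121), (309, 125)]
side 0.01 [(255, 48), (258, 47), (261, 69), (264, 113), (267, 128), (270, 156), (273, 151), (276, 148), (279, 131), (282, 90), (285, 69), (288, 76), (291, 100), (294, 135), (297, 145), (300, 145), (303, 143), (306, 142), (309, 151)]
top 0.0135 [(255, 207), (258, 211), (261, 213), (264, 209), (267, 212), (270, 215), (273, 212), (276, 208), (279, 201), (282, 186), (285, 150), (288, 87), (291, 63), (294, 104), (297, 159), (300, 185), (303, 184), (306, 183), (309, 183)]
top 0.01 [(255, 208), (258, 211), (261, 212), (264, 210), (267, 212), (270, 215), (273, 211), (276, 207), (279, 200), (282, 182), (285, 139), (288, 70), (291, 67), (294, 122), (297, 169), (300, 186), (303, 184), (306, 183), (309, 184)]
```

View pics/f.png

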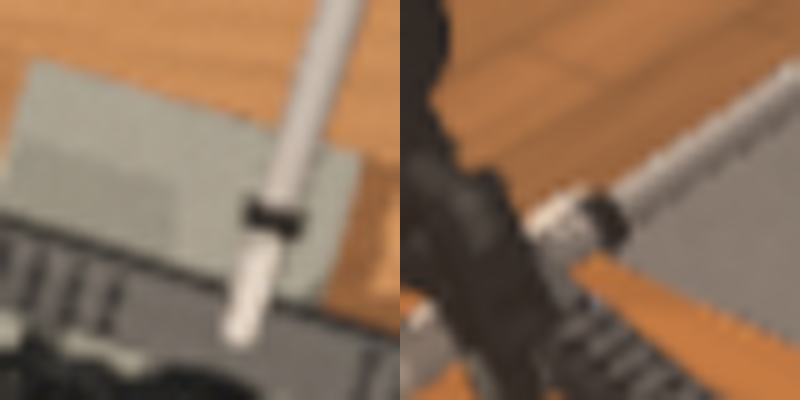

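The pointer tip is at about (590,187), just reaching the band (605,220). I'll subtract the earlier head-free picture for an exact tip position.

```bash
cat > diff.py <<'E'
import sys
from h import *; from rig import manip
d=cv2.imread("pics/d.png",0).astype(np.float32)
cur=np.hstack([cv2.resize(np.mean([manip.get_image(n)["frame"] for _ in range(3)],0)[a:a+40,265:305,::-1],(400,400),interpolation=cv2.INTER_CUBIC) for n,a in(("top",160),("side",155))])
f=cv2.cvtColor(np.clip(cur,0,255).astype(np.uint8),cv2.COLOR_BGR2GRAY).astype(np.float32)
for n,a,o in(("top",160,0),("side",155,400)):
    im=manip.get_image(n)
    for z in(.0135,.010,.0):
        s=np.arange(.264,.306,.002); p=(proj(im,O+RR.apply(np.c_[s,0*s,0*s+z]))-[265,a]+.5)*10-.5+[o,0]; p=p.astype(np.float32)
        g=lambda i:cv2.remap(i,p[:,:1],p[:,1:],1).ravel().astype(int)
        print(n,z,*[f"{int(round(k*1e3))}:{b}/{c-b}" for k,b,c in zip(s,g(d),g(f))])
E
python3 diff.py
```

```text
top 0.0135 264:184/34 266:185/32 268:184/31 270:181/33 272:182/32 274:184/30 276:184/31 278:185/25 280:183/18 282:179/12 284:151/20 286:104/34 288:56/23 290:43/2 292:60/-1 294:105/-1 296:151/2 298:178/0 300:188/0 302:184/0 304:184/1
top 0.01 264:185/33 266:185/32 268:184/31 270:183/31 272:183/31 274:185/31 276:185/28 278:186/22 280:184/14 282:173/12 284:138/25 286:83/33 288:48/15 290:45/-1 292:76/-1 294:120/1 296:166/0 298:184/0 300:188/0 302:185/0 304:185/1
top 0.0 264:187/30 266:185/30 268:184/30 270:185/29 272:186/30 274:186/27 276:187/21 278:186/11 280:174/9 282:142/20 284:86/28 286:49/14 288:45/0 290:77/-2 292:122/0 294:167/1 296:186/0 298:189/1 300:186/1 302:185/2 304:186/1
side 0.0135 264:124/38 266:122/51 268:118/64 270:121/68 272:123/58 274:119/58 276:117/55 278:106/54 280:80/52 282:75/47 284:83/30 286:86/17 288:91/4 290:100/1 292:115/0 294:117/0 296:117/1 298:119/0 300:121/0 302:117/0 304:117/0
side 0.01 264:140/-34 266:143/-29 268:146/-12 270:149/0 272:149/-2 274:143/1 276:144/1 278:134/7 280:103/15 282:67/22 284:51/17 286:56/10 288:63/3 290:85/1 292:117/0 294:139/0 296:147/-1 298:147/0 300:148/0 302:145/0 304:144/-1
side 0.0 264:121/-35 266:125/-28 268:127/-18 270:128/-14 272:124/-11 274:127/-11 276:126/-9 278:128/-8 280:123/-3 282:108/0 284:75/0 286:54/-1 288:43/-1 290:39/0 292:59/0 294:93/1 296:120/0 298:127/1 300:125/0 302:126/0 304:127/0
```

```bash
python3 - <<'E'
from h import *; from rig import manip
S=manip.get_image("side")
for dz in(0,.013,.036): 
    # finger mid points left/right at start pose, y tool=(.37,.93)
    print("start",dz,[(proj(S,np.array([.2145,.5329,.206+dz])+k*.047*np.array([.37,.93,0]))[0]*1.5625).round(0).tolist() for k in(-1,0,1)])
print("a",[(z,[((proj(S,O+RR.apply([S0+x,-.031,z]))[0]-[195,165])*4.444+[400,0]).round(0).tolist() for x in(.034,.056)]) for z in(.022,.035,.06)])
E
```

```text
start 0 [[120.0, 285.0], [119.0, 275.0], [119.0, 265.0]]
start 0.013 [[118.0, 280.0], [118.0, 270.0], [117.0, 260.0]]
start 0.036 [[115.0, 271.0], [115.0, 261.0], [114.0, 252.0]]
a [(0.022, [[605.0, 199.0], [632.0, 180.0]]), (0.035, [[598.0, 187.0], [625.0, 168.0]]), (0.06, [[585.0, 161.0], [613.0, 142.0]])]
```

```bash
python3 -m pendant '[{"dx":-0.001,"dy":0,"dz":0,"rx":0,"ry":0,"rz":0,"hand":0.0854},{"dx":0,"dy":0,"dz":0,"rx":0,"ry":0,"rz":0,"hand":0.0854},{"dx":0,"dy":0,"dz":0,"rx":0,"ry":0,"rz":0,"hand":0.0854},{"dx":0,"dy":0,"dz":0,"rx":0,"ry":0,"rz":0,"hand":0.0854},{"dx":0,"dy":0,"dz":0,"rx":0,"ry":0,"rz":0,"hand":0.0854}]' 25 >/dev/null
python3 diff.py | grep 0.0135; python3 -c "
from h import *; from rig import manip
togo(manip.get_state(),SB-.059,.005,-.02)"
```

```text
top 0.0135 264:184/33 266:185/31 268:184/30 270:181/33 272:182/33 274:184/30 276:184/31 278:185/29 280:183/25 282:179/20 284:151/33 286:104/57 288:56/44 290:43/15 292:60/4 294:105/-1 296:151/1 298:178/0 300:188/1 302:184/1 304:184/1
side 0.0135 264:124/34 266:122/52 268:118/65 270:121/70 272:123/60 274:119/58 276:117/59 278:106/66 280:80/65 282:75/54 284:83/32 286:86/17 288:91/4 290:100/1 292:115/0 294:117/0 296:117/0 298:119/0 300:121/-1 302:117/-1 304:117/-1
clock 11.55 turn [ 0.08  0.03 -0.04] shift tool mm [-2.1 -3.8 -6.2] grasp in head0 mm [153.2   8.8 -26.2] F head [-0.89 -0.47  0.9 ] w 0.0858 gf 0.5
```

```bash
python3 -m pendant '[{"dx":0,"dy":0,"dz":-0.001,"rx":0,"ry":0,"rz":0,"hand":0.08},{"dx":0,"dy":-0.001,"dz":-0.001,"rx":0,"ry":0,"rz":0,"hand":0.075},{"dx":0,"dy":-0.001,"dz":-0.001,"rx":0,"ry":0,"rz":0,"hand":0.07},{"dx":0,"dy":-0.001,"dz":-0.001,"rx":0,"ry":0,"rz":0,"hand":0.066},{"dx":0,"dy":-0.001,"dz":-0.001,"rx":0,"ry":0,"rz":0,"hand":0.064},{"dx":0,"dy":0,"dz":0,"rx":0,"ry":0,"rz":0,"hand":0.064},{"dx":0,"dy":0,"dz":0,"rx":0,"ry":0,"rz":0,"hand":0.064}]' 30 
python3 diff.py | grep 0.0135; python3 -c "
from h import *; from rig import manip
togo(manip.get_state(),SB-.059,.005,-.02)"
```

```text
clock: 12.13
position: [0.606, -0.046, 0.1937]
ee_rot: [0.172, 0.137, 0.975, -0.023]
contact_force: [-0.2, 4.4, -1.1]
width: 0.0639
gripper_force: 3.4
top 0.0135 264:184/33 266:185/30 268:184/29 270:181/33 272:182/33 274:184/30 276:184/31 278:185/30 280:183/25 282:179/13 284:151/20 286:104/40 288:56/31 290:43/9 292:60/0 294:105/-2 296:151/1 298:178/0 300:188/1 302:184/1 304:184/1
side 0.0135 264:124/34 266:122/51 268:118/65 270:121/72 272:123/61 274:119/59 276:117/58 278:106/62 280:80/62 282:75/53 284:83/32 286:86/17 288:91/4 290:100/0 292:115/-1 294:117/0 296:117/1 298:119/0 300:121/0 302:117/0 304:117/0
clock 12.53 turn [ 0.11  0.   -0.04] shift tool mm [-2.4 -0.1 -1.3] grasp in head0 mm [152.9   5.1 -21.3] F head [-1.4   5.1  -1.87] w 0.064 gf 3.5
```

```bash
python3 -m pendant '[{"dx":-0.0007,"dy":0,"dz":0,"rx":0,"ry":0,"rz":0,"hand":0.064},{"dx":0,"dy":0,"dz":0,"rx":0,"ry":0,"rz":0,"hand":0.064},{"dx":0,"dy":0,"dz":0,"rx":0,"ry":0,"rz":0,"hand":0.06},{"dx":0,"dy":0,"dz":0,"rx":0,"ry":0,"rz":0,"hand":0.056},{"dx":0,"dy":0,"dz":0,"rx":0,"ry":0,"rz":0,"hand":0.052},{"dx":0,"dy":0,"dz":0,"rx":0,"ry":0,"rz":0,"hand":0.048},{"dx":0,"dy":0,"dz":0,"rx":0,"ry":0,"rz":0,"hand":0.048}]' 30 
python3 diff.py | grep 0.0135; python3 -c "
from h import *; from rig import manip
togo(manip.get_state(),SB-.059,.005,-.02)"
```

```text
clock: 13.12
position: [0.607, -0.0471, 0.1946]
ee_rot: [0.173, 0.137, 0.975, -0.024]
contact_force: [-1.7, 1.8, 1.2]
width: 0.0476
gripper_force: 1.3
top 0.0135 264:184/32 266:185/30 268:184/28 270:181/32 272:182/33 274:184/30 276:184/31 278:185/28 280:183/25 282:179/22 284:151/35 286:104/60 288:56/63 290:43/36 292:60/8 294:105/-3 296:151/0 298:178/0 300:188/0 302:184/0 304:184/1
side 0.0135 264:124/32 266:122/51 268:118/65 270:121/70 272:123/58 274:119/57 276:117/58 278:106/67 280:80/71 282:75/63 284:83/44 286:86/29 288:91/10 290:100/2 292:115/-1 294:117/1 296:117/1 298:119/0 300:121/0 302:117/0 304:117/0
clock 13.52 turn [ 0.05  0.04 -0.03] shift tool mm [-1.2  0.5 -1.3] grasp in head0 mm [154.1   4.5 -21.3] F head [ 0.18 -0.22  0.68] w 0.0482 gf 0.2
```

```bash
python3 -m pendant '[{"dx":0,"dy":0,"dz":0,"rx":0,"ry":0,"rz":0,"hand":0.044},{"dx":0,"dy":0,"dz":0,"rx":0,"ry":0,"rz":0,"hand":0.04},{"dx":0,"dy":0,"dz":0,"rx":0,"ry":0,"rz":0,"hand":0.036},{"dx":0,"dy":0,"dz":0,"rx":0,"ry":0,"rz":0,"hand":0.034},{"dx":0,"dy":0,"dz":0,"rx":0,"ry":0,"rz":0,"hand":0.028},{"dx":0,"dy":0,"dz":0,"rx":0,"ry":0,"rz":0,"hand":0.02},{"dx":0,"dy":0,"dz":0,"rx":0,"ry":0,"rz":0,"hand":0.02},{"dx":0,"dy":0,"dz":0,"rx":0,"ry":0,"rz":0,"hand":0.02}]' 40 
python3 diff.py | grep 0.0135; python3 -c "
from h import *; from rig import manip
togo(manip.get_state(),SB-.059,.005,-.02)"
```

```text
clock: 14.18
position: [0.6071, -0.0458, 0.1946]
ee_rot: [0.173, 0.137, 0.975, -0.023]
contact_force: [-1.6, 5.0, 4.3]
width: 0.029
gripper_force: 41.0
top 0.0135 264:184/33 266:185/30 268:184/30 270:181/33 272:182/33 274:184/30 276:184/31 278:185/30 280:183/27 282:179/21 284:151/33 286:104/58 288:56/56 290:43/28 292:60/6 294:105/-3 296:151/-1 298:178/-1 300:188/1 302:184/1 304:184/1
side 0.0135 264:124/33 266:122/50 268:118/65 270:121/73 272:123/63 274:119/59 276:117/58 278:106/66 280:80/68 282:75/61 284:83/44 286:86/29 288:91/10 290:100/2 292:115/-1 294:117/0 296:117/1 298:119/0 300:121/0 302:117/0 304:117/0
clock 14.58 turn [ 0.17  0.07 -0.12] shift tool mm [-1.2 -0.6 -0.7] grasp in head0 mm [154.1   5.5 -20.7] F head [-0.8   5.27  5.96] w 0.0292 gf 41.0
```

```bash
python3 -m pendant '[{"dx":0,"dy":0,"dz":0,"rx":0,"ry":0,"rz":0,"hand":0.02},{"dx":0,"dy":0,"dz":0,"rx":0,"ry":0,"rz":0,"hand":0.02},{"dx":0,"dy":0,"dz":0,"rx":0,"ry":0,"rz":0,"hand":0.02}]' 22
python3 -m pendant '[{"dx":0,"dy":-0.0006,"dz":0,"rx":0,"ry":0,"rz":0,"hand":0.02},{"dx":0,"dy":0,"dz":0,"rx":0,"ry":0,"rz":0,"hand":0.02},{"dx":0,"dy":0,"dz":0,"rx":0,"ry":0,"rz":0,"hand":0.02}]' 60
python3 - <<'E'
from h import *; from rig import manip
st=manip.get_state(); togo(st,SB-.059,.005,-.02)
# dark fingertip profile, side image: right finger (y=-.02) along z, and just beyond
im=manip.get_image("side"); g=cv2.cvtColor(im["frame"],cv2.COLOR_RGB2GRAY)
for y in(-.014,-.018,-.022):
    z=np.arange(-.06,.04,.004); p=proj(im,O+RR.apply(np.c_[0*z+S0+.150,0*z+y,z])).astype(np.float32)
    print(y,list(zip((z*1e3).round().astype(int).tolist(),cv2.remap(g,p[:,:1],p[:,1:],1).ravel().tolist())))
f=cv2.resize(im["frame"][150:210,240:310,::-1],(700,600),interpolation=cv2.INTER_CUBIC); cv2.imwrite("pics/g.png",f)
E
```

```text
clock: 14.83
position: [0.6071, -0.0458, 0.1947]
ee_rot: [0.173, 0.137, 0.975, -0.023]
contact_force: [-1.1, 5.7, 4.7]
width: 0.0291
gripper_force: 41.0
clock: 15.08
position: [0.6067, -0.046, 0.1947]
ee_rot: [0.173, 0.138, 0.975, -0.022]
contact_force: [-2.0, 6.3, 6.3]
width: 0.028
gripper_force: 60.1
clock 15.08 turn [ 0.21  0.04 -0.16] shift tool mm [-1.5 -0.3 -0.5] grasp in head0 mm [153.8   5.2 -20.5] F head [-1.28  5.48  7.12] w 0.028 gf 60.1
-0.014 [(-60, 111), (-56, 111), (-52, 118), (-48, 125), (-44, 129), (-40, 130), (-36, 130), (-32, 130), (-28, 129), (-24, 127), (-20, 113), (-16, 82), (-12, 57), (-8, 49), (-4, 52), (0, 51), (4, 49), (8, 50), (12, 49), (16, 44), (20, 42), (24, 43), (28, 44), (32, 50), (36, 51)]
-0.018 [(-60, 116), (-56, 110), (-52, 112), (-48, 120), (-44, 127), (-40, 129), (-36, 130), (-32, 130), (-28, 129), (-24, 128), (-20, 128), (-16, 113), (-12, 74), (-8, 52), (-4, 47), (0, 46), (4, 47), (8, 46), (12, 44), (16, 45), (20, 43), (24, 41), (28, 42), (32, 44), (36, 47)]
-0.022 [(-60, 121), (-56, 114), (-52, 111), (-48, 114), (-44, 123), (-40, 129), (-36, 130), (-32, 130), (-28, 130), (-24, 129), (-20, 128), (-16, 128), (-12, 116), (-8, 75), (-4, 49), (0, 46), (4, 46), (8, 45), (12, 45), (16, 43), (20, 43), (24, 42), (28, 41), (32, 41), (36, 43)]
```

The width against force gives 31.4 mm at no load, matching the 31.5 mm of sleeve plus shut lever. The pads cover the rod's axis, and the pointer is within about 1-2 mm of the band's middle. I'm handing in.

```bash
python3 diff.py | grep 0.0135; python3 -c "
from rig import manip
print(manip.sign_off())"
```

```text
top 0.0135 264:184/32 266:185/31 268:184/30 270:181/33 272:182/33 274:184/30 276:184/31 278:185/28 280:183/24 282:179/16 284:151/30 286:104/58 288:56/57 290:43/30 292:60/8 294:105/-2 296:151/-1 298:178/-1 300:188/1 302:184/1 304:184/1
side 0.0135 264:124/35 266:122/50 268:118/66 270:121/73 272:123/62 274:119/58 276:117/59 278:106/68 280:80/69 282:75/61 284:83/43 286:86/29 288:91/10 290:100/2 292:115/-1 294:117/0 296:117/1 298:119/0 300:121/-1 302:117/0 304:117/0
the job is handed in; nothing more can be done
None
```

I handed the job in with the pointer tip about 1–2 mm from the band's middle by the cameras, the lever shut, and sleeve and lever gripped together at about 60 N; the first push slipped over the bar and was redone, and the verdict was not shown.

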